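# Arm and hold the soup-tub lid press

## Robot

A 6-joint arm with a two-finger parallel gripper is mounted at the origin on the work surface. World frame = base frame: x ahead of the robot, y to its left, z up, the work surface at z = 0. Lengths are in m, angles in rad, forces in N, time in s.
With the tool pointing down it reaches from about 0.3 to 0.775 m from the base axis. Payload 14.6 kg.
Tool frame: the origin (TCP) lies at the very end of the fingers, on their centre line; the grasp point (between the pads) lies ctrl.grasp_offset behind it (ctrl.grasp_offset is the distance from the TCP to the grasp point, in m); z points along the fingers, y is the direction in which the jaws open and shut (so a half turn about z gives the same grasp; the last joint's range is limited). The gripper opens to 94 mm and grips with 3 to 60 N. Pads are 16 mm wide; open, the fingers measure 119 mm over their backs; the gripper's body (75 mm by 177 mm) begins 78 mm behind the grasp point.
Start: joints at [-1.279, 0.3, 1.521, -0, 1.321, -0.067], TCP at [0.193, -0.515, 0.175] pointing down, gripper open.
Joint ranges: [-3.03, 3.03], [-0.79, 2.21], [0.23, 2.52], [-1.04, 4.18], [0, 3.07], [-2.55, 2.55]. Speed limits (rad/s): [2.22, 2.22, 2.57, 3.14, 3.14, 3.14].

## Interface

Orientations are given as [roll, pitch, yaw] about the fixed x, y, z axes, in that order (R = Rz(yaw) Ry(pitch) Rx(roll)).
In Python, from station import ctrl gives the robot as it stands. The module is installed in compiled form; this text tells all that it offers.
- The arm moves only by the tool carry_out, never from a script. Its argument "deltas" is a list of rows, each an object of numbers: "x", "y", "z": the shift along the tool's x, y, z in units of 0.02 m (1.0 is 0.02 m); "wx", "wy", "wz": the turn, a rotation vector about the tool's x, y, z in units of 0.08 rad (1.0 is 0.08 rad); "jaw": the opening in per cent of the stroke, from 0 (shut) to 100 (fully open). A call has 1 to 12 rows; each row shifts and turns the commanded pose from where the row before left it, along the tool's axes as they then stand; what a row does not reach is not made up. A row lasts 1/12 s, in which the tool goes at most 41.7 mm and 7.16 degrees, less where a joint would pass 70% of its speed; a pose out of reach is approached as far as the arm can. A call with a number of a shift or a turn outside -1 to 1 is refused whole. A call with a gripper value outside its range is refused whole. The fingers move at their own pace and stop on an object; "squeeze" is the grip in N (left out, the last holds). Time passes only in rows, so rows that do not move let the fingers close. It gives the time, the measured TCP pose, the force and the opening at its end, in the units of the state.
- ctrl.get_obs(): the state, without advancing time (a new reading comes with each control period).
- ctrl.camera(name): name is "side" or "top"; returns the picture (400x640x3 uint8, blue, green, red); there is no depth.
- ctrl.camera_params(name): a dict with "mtx" (3x3 intrinsics, pixels), "origin" and "attitude" of the camera in the world. Camera axes: x right, y down, z forward; pixel columns grow to the right and rows downward; lengths in m; the calibration is good to about 2 mm. A picture is of the moment at which its call begins. camera_params takes no time and is no camera call.
- ctrl.hand_in(): hands the job in, once; it reports no verdict.
Trained networks look in the newest picture that a camera, given by its name, has taken for a name from the list of things; names that differ only in an ending like _2 or _b are one class to them, and where a whole thing is asked for, a point or a joint stands for the part that bears it (a point fixed in the world has none). Each returns a list of dicts, best first, with "conf" (0 to 1); they miss things now and then, are a little off and sometimes report something else, mostly with a low value. They report only what shows in the picture. A call takes as long as a camera call. They do not tell look-alikes from the thing itself.
- ctrl.boxes_of(camera, label): "rect" ([left, top, right, bottom] in pixels, round what is visible of it).
- ctrl.mark_of(camera, label): "position" ([row, column] in pixels: a listed point, or the origin of a listed thing).
The state is a dict: "time_s": time; "qpos": joint angles; "joint_vel": joint speeds; "tau": joint torques, N m; "ee_pos": TCP position; "eef_rot": TCP orientation; "force": force on the tool from outside, world axes, zero at the start; "moment": the same for the moment, N m; "grip_width": finger opening in m.
Only numpy, scipy, OpenCV 4.12 (cv2) and the standard library are available. Lean on these libraries where they do the work, as an engineer would, in place of code of your own. Each camera call takes 0.05 s, during which the arm holds its last target.

## Task

Press the lid onto the soup tub that stands in the press: first swing the red-barred arming lever all the way to its stop and let it spring fully back, then push the green hold-to-run button half-way down, so that the press pad comes down on the lid, and keep it there for at least three seconds. Never push the button right to the bottom (that would crush the lid), and leave the tub and everything else on the counter where it is. Finish while still holding the button half-way down.

Things in the scene. Friction and masses are not known exactly. Their poses are not given: they have to be found in the camera images.
- lever_unit: fixed blue base of the arming lever, 110 x 100 x 40 mm, standing on the counter, with two dark cheeks to 80 mm height; origin at the centre of its underside, z up. The lever's pivot is 60 mm above the origin and runs along the unit's y axis. The unit may stand left or right and be turned up to 0.6 rad.
- arming_lever (a joint): angle of the arming lever, rad: 0 = at rest, leaning 0.45 rad from upright towards the unit's -x; grows as the bar is pushed towards the unit's +x; 0.9 = at its stop, leaning 0.45 rad towards +x. A spring always pulls it back to 0: about 2.5 N at the bar at rest, 5 N at the stop.
- lever_bar (a point): centre of the lever's red cross bar, a round bar 20 mm thick and 80 mm long lying along the unit's y axis, 110 mm from the pivot on a 12 mm steel stem that meets it at its middle; 159 mm above the counter at rest and at the stop, 170 mm midway. Both ends of the bar are free.
- hold_unit: fixed yellow box 100 x 100 x 70 mm with a dark round collar (68 mm across, to 85 mm height), carrying the hold-to-run button; origin at the centre of its underside, z up. May stand left or right.
- hold_button (a joint): how far the button is pressed, m: 0 = up, 0.024 = bottomed, 0.012 = half-way, where it is to be held. Sprung: about 3 N to start it, 8 N half-way, 13 N at the bottom.
- button_top (a point): centre of the flat top of the green button cap (52 mm across, 12 mm thick), 122 mm above the counter when up; it moves straight down with the button, to 110 mm half-way. The stem under the cap has a red band above and a green band below: half-way, the green band has sunk into the collar and the red one still shows.
- press: fixed tub press, 240 x 180 mm base plate 30 mm thick, a 200 mm high column at its +x end (roughly the robot's left) and a grey head reaching from it over the tub, to 255 mm (brass boss to 275 mm), open on its other three sides; origin at the centre of its underside. Its sprung round black pad goes down with the hold button, mm for mm: 7 mm above the lid when the button is up, on the lid from 7 mm of button travel.
- tub: the soup tub standing in the press under the pad: brown, white lid 112 mm across, 90 mm tall, origin at the centre of its underside, 30 mm above the counter. Leave alone.
- spare_tub: another such tub on the counter, origin under its centre. Leave alone.
- bowl: blue bowl, 140 mm across, 65 mm tall, origin under its centre. Leave alone.
- jar: amber jar, 80 mm across, 130 mm tall, origin under its centre. Leave alone.
- card_reader: black card reader lying flat, 160 x 80 x 25 mm, long along its x, origin under its centre. Leave alone.
- pepper_mill: dark wooden pepper mill, 54 mm across, 170 mm tall, origin under its centre. Leave alone.
- spoon: steel spoon 180 mm long lying along its x on the counter, between the two units. Leave alone.
There are look-alikes about, which are no part of the job. What is shaped like the lever_unit but pink is not meant.

How it is judged:
On the way, in this order (a step that is already met when the one before it is completed fails the run):
1. the arming lever is swung to its stop (within 0.07 rad) (value of joint arming_lever above 0.83 rad), for 0.05 s.
2. the lever has sprung fully back (within 0.06 rad) while the hold button is up (value of joint arming_lever below 0.06 rad and value of joint hold_button below 0.003 m), for 0.1 s.
3. the button is held half-way (8 to 16 mm of 24) by the robot for 2.5 s (value of joint hold_button between 0.008 and 0.016 m and (contact force between hold_button and the fingers above 2 N or contact force between hold_button and the arm above 2 N)), for 2.5 s.
At the end, for the whole second after the job is handed in: the robot is still pressing the button with more than 2 N and holds it between 8 and 16 mm of its 24 mm travel, the lever is back at rest (within 0.06 rad), and the tub stands upright in the press within 10 mm of its centre (all of step 3 and value of joint arming_lever below 0.06 rad and horizontal distance between tub and press below 0.01 m and angle between tub's own z axis and vertical below 0.1 rad); the arm keeps its last pose, push and grip.
It fails at once if the hold button is pushed to the bottom (over 22 mm) (value of joint hold_button above 0.022 m).
It fails at once if the tub in the press or anything else loose on the counter is moved by more than 30 mm (distance of any of tub, spare_tub, bowl, jar, card_reader, pepper_mill, spoon from where it was at the start of the episode above 0.03 m).
It also fails if it takes over 51 s, if anything falls off the work surface, if the arm or the gripper's body presses on something with over 40 N, if the wrist force passes 120 N, or if a joint passes its speed limit or range.

## Working session

There is one attempt and no reset: what is moved stays moved. The work goes in short steps, Python scripts to look and compute and a tool call to move; the robot and the scene stay as the last step left them, time stands still between calls to the robot, and variables do not carry over. Pictures are saved under pics/ and viewed, and the job is handed in when it is done.

Besides the shell and the picture viewer there is one more tool, called after "Call:" by a JSON object that holds its "api" and its "payload". carry_out: Moves the arm, as the interface text tells. Its arguments: {"type":"object","properties":{"deltas":{"type":"array"},"squeeze":{"type":"number"}},"required":["deltas"]}

```bash
mkdir -p pics; cat > h.py <<'E'
import numpy as np, cv2
from station import ctrl
def ray(cam,px):
    p=ctrl.camera_params(cam);K=np.array(p["mtx"]);o=np.array(p["origin"],float);R=np.array(p["attitude"],float)
    if R.shape!=(3,3):
        from scipy.spatial.transform import Rotation as Ro
        R=Ro.from_euler('xyz',R).as_matrix() if R.size==3 else Ro.from_quat(R).as_matrix()
    d=R@np.linalg.inv(K)@np.array([px[0],px[1],1.0]);return o,d
def onz(cam,u,v,z):
    o,d=ray(cam,(u,v));return o+d*(z-o[2])/d[2]
def proj(cam,P):
    p=ctrl.camera_params(cam);K=np.array(p["mtx"]);o=np.array(p["origin"],float)
    from scipy.spatial.transform import Rotation as Ro
    R=np.array(p["attitude"],float)
    if R.shape!=(3,3): R=Ro.from_euler('xyz',R).as_matrix()
    c=R.T@(np.array(P)-o);q=K@c;return q[:2]/q[2]
E
python3 - <<'E'
from h import *
print(ctrl.camera_params("top"),ctrl.camera_params("side"),ctrl.grasp_offset)
o=ctrl.get_obs();print(o)
for c in("top","side"):
    cv2.imwrite(f"pics/{c}0.png",ctrl.camera(c))
    for l in("lever_unit","lever_bar","hold_unit","button_top","press"):
        print(c,l,ctrl.mark_of(c,l)[:3])
E
```

```text
{'mtx': array([[401.57652425,   0.        , 329.45380267],
       [  0.        , 401.57652425, 203.2777468 ],
       [  0.        ,   0.        ,   1.        ]]), 'origin': array([0.50376988, 0.01453451, 1.28025897]), 'attitude': array([-3.07319028, -0.01135288, -1.57452595])} {'mtx': array([[512.7308576 ,   0.        , 319.37096125],
       [  0.        , 512.7308576 , 203.47861584],
       [  0.        ,   0.        ,   1.        ]]), 'origin': array([0.05164302, 1.20320255, 1.09520944]), 'attitude': array([-2.22176085, -0.01245855, -2.70511068])} 0.0188
{'time_s': 0.0, 'qpos': array([-1.27860598e+00,  3.00498858e-01,  1.52159151e+00,  1.68647437e-05,
        1.32072047e+00, -6.66255244e-02]), 'joint_vel': array([-1.31652726e-03,  1.35823017e-03, -9.09871297e-04, -1.74792822e-04,
        5.41668935e-05, -1.79940250e-03]), 'tau': array([ 7.62065229e-04, -5.31806159e+01, -3.52738130e+01,  7.08697387e-02,
        2.44099548e-02, -1.08767833e-04]), 'ee_pos': array([ 0.19304042, -0.51467911,  0.17466673]), 'eef_rot': array([-3.14037826e+00, -9.74008659e-05,  3.58811624e-01]), 'force': a
[... 422 characters left out ...]
: 0.52}]
top hold_unit [{'position': [210.8, 395.6], 'conf': 0.73}, {'position': [242.5, 199.4], 'conf': 0.72}]
top button_top [{'position': [208.9, 398.9], 'conf': 0.43}]
top press [{'position': [146.4, 321.9], 'conf': 0.81}]
side lever_unit [{'position': [224.9, 402.9], 'conf': 0.88}, {'position': [280.0, 374.2], 'conf': 0.74}, {'position': [263.3, 303.1], 'conf': 0.68}]
side lever_bar [{'position': [186.3, 421.4], 'conf': 0.62}, {'position': [224.0, 321.2], 'conf': 0.58}, {'position': [238.4, 391.6], 'conf': 0.54}]
side hold_unit [{'position': [189.8, 352.4], 'conf': 0.86}]
side button_top [{'position': [164.6, 351.5], 'conf': 0.55}]
side press [{'position': [213.7, 270.3], 'conf': 0.88}]
```

View pics/top0.png

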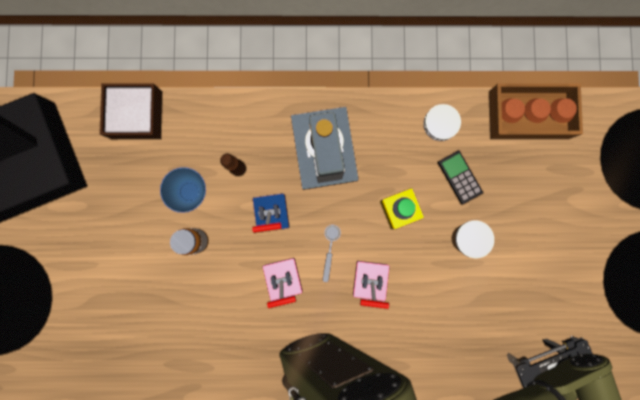

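View pics/side0.png

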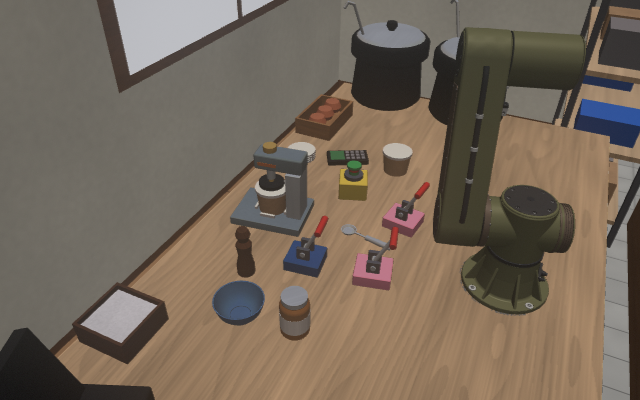

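The blue lever unit is at about (270,212) in the top picture, with its red bar at (267,228) leaning toward the robot. The yellow hold unit is at about (402,209). Two pink decoys stand at about (282,282) and (371,282). Next I'll measure.

```bash
python3 - <<'E'
from h import *
im=cv2.imread("pics/top0.png")
a=cv2.resize(im[185:245,235:305],None,fx=8,fy=8,interpolation=cv2.INTER_CUBIC)
cv2.imwrite("pics/c1.png",a)
def tri(pt,ps):
    A=[];b=[]
    M=np.zeros((3,3));v=np.zeros(3)
    for c,p in(("top",pt),("side",ps)):
        o,d=ray(c,p);d/=np.linalg.norm(d);P=np.eye(3)-np.outer(d,d);M+=P;v+=P@o
    return np.linalg.solve(M,v)
# colour segmentation
def cen(im,lo,hi,box):
    h=cv2.cvtColor(im,cv2.COLOR_BGR2HSV);m=cv2.inRange(h,lo,hi);z=np.zeros_like(m);l,t,r,b=box;z[t:b,l:r]=m[t:b,l:r]
    ys,xs=np.nonzero(z);rect=cv2.minAreaRect(np.stack([xs,ys],1).astype(np.float32));return (xs.mean(),ys.mean()),rect,len(xs)
s=cv2.imread("pics/side0.png")
for n,i,box in(("top",im,(235,185,305,245)),("side",s,(300,205,335,245))):
    for lo,hi,nm in(((0,150,90),(8,255,255),"red"),((105,80,30),(125,255,255),"blue")):
        try:print(n,nm,cen(i,lo,hi,box))
        except Exception as e:print(e)
print("green",cen(im,(45,120,60),(80,255,255),(375,180,430,235)),cen(s,(45,120,60),(80,255,255),(335,155,370,185)))
print("yellow",cen(im,(24,150,80),(34,255,255),(375,180,430,235)))
print("button net tri",tri((398.9,208.9),(351.5,164.6)),"bar",tri((267.3,226.6),(321.2,224.0)))
print(onz("top",272.3,212.8,0),onz("side",303.1,263.3,0),"hold",onz("top",395.6,210.8,0),onz("side",352.4,189.8,0))
print("bar z159",onz("top",267,228,.159),onz("top",404.5,208.3,.122))
print(onz("top",321.9,146.4,0))
E
```

```text
top red ((np.float64(265.3963414634146), np.float64(227.98170731707316)), ((265.7336120605469, 227.50221252441406), (6.608185768127441, 28.15087127685547), 82.40535736083984), 164)
top blue ((np.float64(271.38680659670166), np.float64(208.6056971514243)), ((270.39996337890625, 212.2999725341797), (33.51686477661133, 31.254119873046875), 81.8698959350586), 667)
side red ((np.float64(321.14159292035396), np.float64(224.69026548672565)), ((321.1000061035156, 224.80003356933594), (5.366562843322754, 20.124608993530273), 26.56505012512207), 113)
side blue ((np.float64(300.0), np.float64(243.0)), ((300.0, 243.0), (2.0, 0.0), -90.0), 3)
green ((np.float64(405.87295081967216), np.float64(207.30327868852459)), ((406.0000305175781, 207.5), (17.677669525146484, 16.26345443725586), 45.0), 244) ((np.float64(nan), np.float64(nan)), ((0.0, 0.0), (0.0, 0.0), 0.0), 0)
yellow ((np.float64(401.30070921985816), np.float64(208.81418439716313)), ((402.2068786621094, 208.5172576904297), (32.68238067626953, 33.79655075073242), 68.19859313964844), 705)
button net tri [ 0.56739369 -0.19727633  0.13222661] bar [0.51472453 0.17379697 0.16213965]
[0.56156442 0.18185588 0.        ] [0.56435398 0.18944661 0.        ] hold [ 0.56669615 -0.21176311  0.        ] [ 0.573395  -0.2333788  0.       ]
bar z159 [0.51211315 0.17554522 0.159     ] [ 0.56786261 -0.21612172  0.122     ]
[0.77544018 0.02335909 0.        ]<stdin>:14: RuntimeWarning: Mean of empty slice.
  ret = ret.dtype.type(ret / rcount)
```

View pics/c1.png

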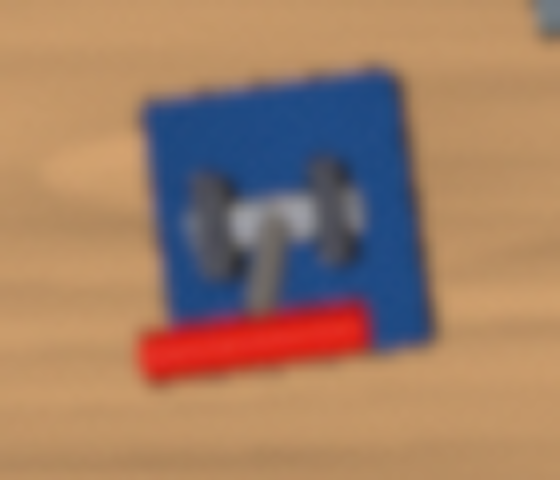

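Call:
{"api": "carry_out", "payload": {"deltas": [{"z":-1,"wz":0.95,"jaw":0},{"z":-1,"wz":0.95},{"z":-1,"wz":0.95},{"z":-1},{"x":0.57,"y":-1},{"x":0.57,"y":-1},{"x":0.57,"y":-1},{"x":0.57,"y":-1},{"x":0.57,"y":-1},{"x":0.57,"y":-1},{"x":0.57,"y":-1},{"x":0.57,"y":-1}], "squeeze": 20}}

```text
invalid input
```

Call:
{"api": "carry_out", "payload": {"deltas": [{"x":0.57,"y":-1},{"x":0.57,"y":-1},{"x":0.57,"y":-1},{"x":0.57,"y":-1},{"x":0.57,"y":-1},{"x":0.57,"y":-1},{"x":0.57,"y":-1},{"x":0.57,"y":-1},{"x":0.57,"y":-1},{"x":0.57,"y":-1},{"x":0.57,"y":-1},{"x":0.57,"y":-1}]}}

```text
invalid input
```

Call:
{"api": "carry_out", "payload": {"deltas": [{"x":0.57,"y":-1},{"x":0.57,"y":-1},{"x":0.57,"y":-1},{"x":0.57,"y":-1},{"x":0.57,"y":-1},{"x":0.57,"y":-1},{"x":0.57,"y":-1},{"x":0.57,"y":-1},{"x":0.57,"y":-1},{"x":0.57,"y":-1},{"x":0.57,"y":-1},{}]}}

```text
invalid input
```

Call:
{"api": "carry_out", "payload": {"deltas": [{"x":0,"y":0,"z":-1,"wx":0,"wy":0,"wz":0.95,"jaw":0}], "squeeze": 20}}

```text
time_s: 0.68
ee_pos: [0.1927, -0.5136, 0.1922]
eef_rot: [-3.136, 0.0, 0.284]
force: [0.4, 0.0, 0.0]
grip_width: 0.0901
```

Call:
{"api": "carry_out", "payload": {"deltas": [{"x":0,"y":0,"z":-1,"wx":0,"wy":0,"wz":0.95,"jaw":0},{"x":0,"y":0,"z":-1,"wx":0,"wy":0,"wz":0.95,"jaw":0},{"x":0,"y":0,"z":-1,"wx":0,"wy":0,"wz":0,"jaw":0},{"x":0.57,"y":-1,"z":0,"wx":0,"wy":0,"wz":0,"jaw":0},{"x":0.57,"y":-1,"z":0,"wx":0,"wy":0,"wz":0,"jaw":0},{"x":0.57,"y":-1,"z":0,"wx":0,"wy":0,"wz":0,"jaw":0},{"x":0.57,"y":-1,"z":0,"wx":0,"wy":0,"wz":0,"jaw":0},{"x":0.57,"y":-1,"z":0,"wx":0,"wy":0,"wz":0,"jaw":0},{"x":0.57,"y":-1,"z":0,"wx":0,"wy":0,"wz":0,"jaw":0},{"x":0.57,"y":-1,"z":0,"wx":0,"wy":0,"wz":0,"jaw":0},{"x":0.57,"y":-1,"z":0,"wx":0,"wy":0,"wz":0,"jaw":0}]}}

```text
time_s: 1.6
ee_pos: [0.2629, -0.3434, 0.2553]
eef_rot: [3.141, -0.0, 0.131]
force: [0.6, -0.3, 0.5]
grip_width: 0.0173
```

Call:
{"api": "carry_out", "payload": {"deltas": [{"x":0.57,"y":-1,"z":0,"wx":0,"wy":0,"wz":0,"jaw":0},{"x":0.57,"y":-1,"z":0,"wx":0,"wy":0,"wz":0,"jaw":0},{"x":0.57,"y":-1,"z":0,"wx":0,"wy":0,"wz":0,"jaw":0},{"x":0.57,"y":-1,"z":0,"wx":0,"wy":0,"wz":0,"jaw":0},{"x":0.57,"y":-1,"z":0,"wx":0,"wy":0,"wz":0,"jaw":0},{"x":0.57,"y":-1,"z":0,"wx":0,"wy":0,"wz":0,"jaw":0},{"x":0.57,"y":-1,"z":0,"wx":0,"wy":0,"wz":0,"jaw":0},{"x":0.57,"y":-1,"z":0,"wx":0,"wy":0,"wz":0,"jaw":0},{"x":0.57,"y":-1,"z":0,"wx":0,"wy":0,"wz":0,"jaw":0},{"x":0.57,"y":-1,"z":0,"wx":0,"wy":0,"wz":0,"jaw":0},{"x":0.57,"y":-1,"z":0,"wx":0,"wy":0,"wz":0,"jaw":0},{"x":0.57,"y":-1,"z":0,"wx":0,"wy":0,"wz":0,"jaw":0}]}}

```text
time_s: 2.6
ee_pos: [0.3672, -0.0875, 0.2554]
eef_rot: [3.141, -0.0, 0.131]
force: [0.6, 0.1, -0.0]
grip_width: 0.0007
```

Call:
{"api": "carry_out", "payload": {"deltas": [{"x":0.57,"y":-1,"z":0,"wx":0,"wy":0,"wz":0,"jaw":0},{"x":0.57,"y":-1,"z":0,"wx":0,"wy":0,"wz":0,"jaw":0},{"x":0.57,"y":-1,"z":0,"wx":0,"wy":0,"wz":0,"jaw":0},{"x":0.57,"y":-1,"z":0,"wx":0,"wy":0,"wz":0,"jaw":0},{"x":0.57,"y":-1,"z":0,"wx":0,"wy":0,"wz":0,"jaw":0},{"x":0.57,"y":-1,"z":0,"wx":0,"wy":0,"wz":0,"jaw":0},{"x":0.57,"y":-1,"z":0,"wx":0,"wy":0,"wz":0,"jaw":0},{"x":0.57,"y":-1,"z":0,"wx":0,"wy":0,"wz":0,"jaw":0},{"x":0.57,"y":-1,"z":0,"wx":0,"wy":0,"wz":0,"jaw":0},{"x":0.57,"y":-1,"z":0,"wx":0,"wy":0,"wz":0,"jaw":0},{"x":0,"y":0,"z":0,"wx":0,"wy":0,"wz":0,"jaw":0},{"x":0,"y":0,"z":0,"wx":0,"wy":0,"wz":0,"jaw":0}]}}

```text
time_s: 3.6
ee_pos: [0.4539, 0.125, 0.2549]
eef_rot: [3.141, 0.001, 0.132]
force: [0.1, -1.1, -0.2]
grip_width: 0.0002
```

Call:
{"api": "carry_out", "payload": {"deltas": [{"x":0.3,"y":-0.6,"z":0.9,"wx":0,"wy":0,"wz":0,"jaw":0},{"x":0.3,"y":-0.5,"z":0.9,"wx":0,"wy":0,"wz":0,"jaw":0},{"x":0,"y":0,"z":0.9,"wx":0,"wy":0,"wz":0,"jaw":0},{"x":0,"y":0,"z":0.9,"wx":0,"wy":0,"wz":0,"jaw":0},{"x":0,"y":0,"z":0.9,"wx":0,"wy":0,"wz":0,"jaw":0},{"x":0,"y":0,"z":0.9,"wx":0,"wy":0,"wz":0,"jaw":0},{"x":0,"y":0,"z":0,"wx":0,"wy":0,"wz":0,"jaw":0},{"x":0,"y":0,"z":0,"wx":0,"wy":0,"wz":0,"jaw":0}]}}

```text
time_s: 4.27
ee_pos: [0.4627, 0.1471, 0.1474]
eef_rot: [3.141, 0.001, 0.13]
force: [-0.7, -0.7, 0.1]
grip_width: 0.0005
```

```bash
python3 - <<'E'
from h import *
s=ctrl.camera("side");t=ctrl.camera("top")
cv2.imwrite("pics/p1.png",np.hstack([cv2.resize(s[160:320,240:400],None,fx=2.4,fy=2.4),cv2.resize(t[150:310,220:380],None,fx=2.4,fy=2.4)]))
E
```

```text
(no output)
```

View pics/p1.png

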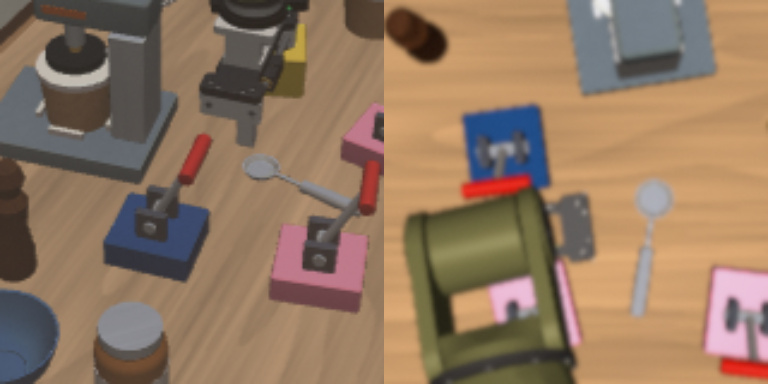

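```bash
python3 - <<'E'
from h import *
e=ctrl.get_obs()["ee_pos"]
for P in (e,[.513,.176,.159],[.513-.005,.176+.04,.159],[.513+.005,.176-.04,.159],[.609,.189,.159]):
    q=proj("side",P);print(P,q,(q-[240,160])*2.4)
E
```

```text
[0.46349886 0.14759811 0.1486252 ] [340.67218687 227.30947886] [241.61324848 161.54274927]
[0.513, 0.176, 0.159] [320.94339552 225.41352425] [194.26414924 156.99245821]
[0.508, 0.216, 0.159] [316.54642587 234.15923476] [183.71142209 177.98216343]
[0.518, 0.13599999999999998, 0.159] [325.16014024 217.02628677] [204.38433658 136.86308825]
[0.609, 0.189, 0.159] [288.99212072 218.74392677] [117.58108974 140.98542425]
```

```bash
python3 - <<'E'
from h import *
s=ctrl.camera("side");e=ctrl.get_obs()["ee_pos"];print(e)
c=cv2.resize(s[170:260,290:390],None,fx=7,fy=6.5,interpolation=cv2.INTER_CUBIC)
for P in (e,e+[0,0,.02]):
    q=proj("side",P);cv2.drawMarker(c,(int((q[0]-290)*7),int((q[1]-170)*6.5)),(0,255,0),0,12,1)
cv2.imwrite("pics/p2.png",c)
E
```

```text
[0.46354128 0.14772695 0.14861404]
```

View pics/p2.png

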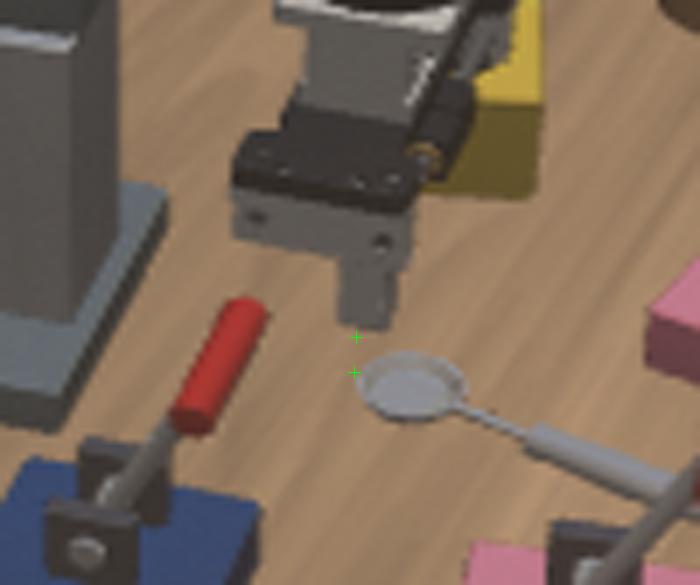

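The finger tip shows at about side pixel (342,220), some 20 mm higher than the TCP projection at (341,227). I'll lower the tool a little more, to be sure of catching the bar, and keep it clear of the stem.

Call:
{"api": "carry_out", "payload": {"deltas": [{"x":0,"y":0,"z":0.5,"wx":0,"wy":0,"wz":0,"jaw":0},{"x":0,"y":0,"z":0.5,"wx":0,"wy":0,"wz":0,"jaw":0},{"x":0.5,"y":0,"z":0,"wx":0,"wy":0,"wz":0,"jaw":0},{"x":0.5,"y":0,"z":0,"wx":0,"wy":0,"wz":0,"jaw":0},{"x":0,"y":0,"z":0,"wx":0,"wy":0,"wz":0,"jaw":0},{"x":0,"y":0,"z":0,"wx":0,"wy":0,"wz":0,"jaw":0}]}}

```text
time_s: 4.92
ee_pos: [0.4825, 0.1504, 0.1264]
eef_rot: [3.142, 0.001, 0.131]
force: [-0.1, -0.1, -0.2]
grip_width: 0.0002
```

```bash
python3 - <<'E'
from h import *
s=ctrl.camera("side");o=ctrl.get_obs();e=o["ee_pos"];print(e,o["force"])
c=cv2.resize(s[170:260,290:390],None,fx=7,fy=6.5,interpolation=cv2.INTER_CUBIC)
for P in (e,e+[0,0,.02]):
    q=proj("side",P);cv2.drawMarker(c,(int((q[0]-290)*7),int((q[1]-170)*6.5)),(0,255,0),0,12,1)
cv2.imwrite("pics/p3.png",c)
E
```

```text
[0.48228074 0.15042444 0.12663104] [ 0.04481335 -0.27180382  0.14208493]
```

View pics/p3.png

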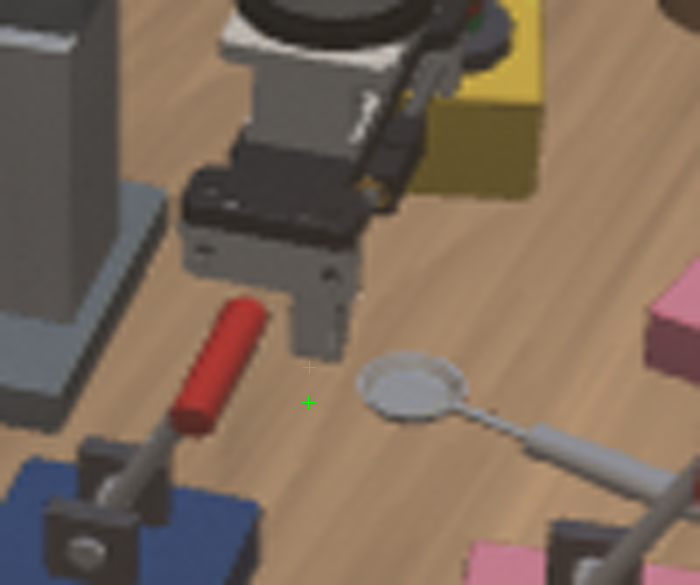

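```bash
python3 - <<'E'
from h import *
t=ctrl.camera("top");o=ctrl.get_obs();e=o["ee_pos"]
c=cv2.resize(t[190:280,240:340],None,fx=7,fy=6.5,interpolation=cv2.INTER_CUBIC)
x=np.array([.9915,.13,0]);y=np.array([.13,-.9915,0])
for z in(.22,.26):
  for a,b in((.0375,.0885),(-.0375,.0885)):
    q=proj("top",e*[1,1,0]+[0,0,z]+a*x+b*y);cv2.drawMarker(c,(int((q[0]-240)*7),int((q[1]-190)*6.5)),(0,255,0) if z<.25 else (0,0,255),0,12,1)
cv2.imwrite("pics/p4.png",c)
E
```

```text
(no output)
```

View pics/p4.png

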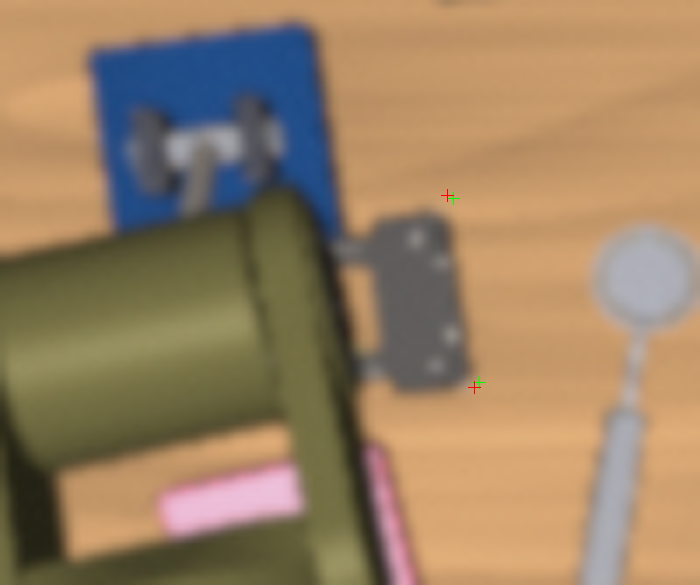

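Call:
{"api": "carry_out", "payload": {"deltas": [{"x":0.5,"y":0,"z":0,"wx":0,"wy":0,"wz":0,"jaw":0},{"x":0.5,"y":0,"z":0,"wx":0,"wy":0,"wz":0,"jaw":0},{"x":0.5,"y":0,"z":0,"wx":0,"wy":0,"wz":0,"jaw":0},{"x":0.5,"y":0,"z":0,"wx":0,"wy":0,"wz":0,"jaw":0},{"x":0,"y":0,"z":0,"wx":0,"wy":0,"wz":0,"jaw":0},{"x":0,"y":0,"z":0,"wx":0,"wy":0,"wz":0,"jaw":0}]}}

```text
time_s: 5.52
ee_pos: [0.5217, 0.1556, 0.1269]
eef_rot: [3.142, 0.001, 0.131]
force: [-3.6, -0.5, 0.6]
grip_width: 0.0003
```

```bash
cat > look.py <<'E'
from h import *
import sys
s=ctrl.camera("side");o=ctrl.get_obs();e=o["ee_pos"];print(o["time_s"],e,o["force"])
c=cv2.resize(s[170:260,265:365],None,fx=7,fy=6.5,interpolation=cv2.INTER_CUBIC)
cv2.imwrite(f"pics/{sys.argv[1]}.png",c)
E
python3 look.py p5
```

```text
5.5667 [0.52154423 0.15561475 0.1269203 ] [-3.88262076 -0.24468574  0.17758589]
```

View pics/p5.png

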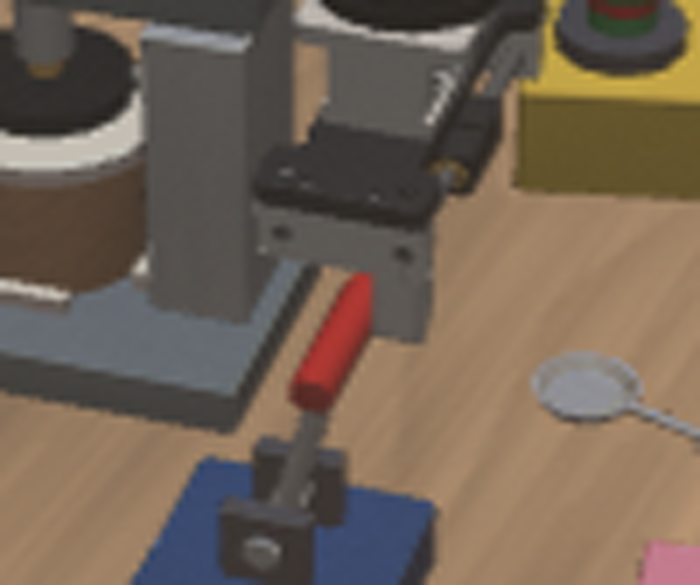

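```bash
python3 - <<'E'
from h import *
for u,v,z in((316,181,.0),(343,181,0),(316,181,.2),(343,181,.2),(316,178,.255),(295,188,.03),(357,183,.03)): print(u,v,z,onz("top",u,v,z))
E
```

```text
316 181 0.0 [0.66316325 0.04255042 0.        ]
343 181 0 [ 0.66296257 -0.04406999  0.        ]
316 181 0.2 [0.63826307 0.03817382 0.2       ]
343 181 0.2 [ 0.63809375 -0.03491489  0.2       ]
316 178 0.255 [0.63917106 0.03695909 0.255     ]
295 188 0.03 [0.63756352 0.10755004 0.03      ]
357 183 0.03 [ 0.65282363 -0.08655662  0.03      ]
```

Call:
{"api": "carry_out", "payload": {"deltas": [{"x":0.5,"y":0,"z":0,"wx":0,"wy":0,"wz":0,"jaw":0},{"x":0.5,"y":0,"z":0,"wx":0,"wy":0,"wz":0,"jaw":0},{"x":0.5,"y":0,"z":0,"wx":0,"wy":0,"wz":0,"jaw":0},{"x":0.5,"y":0,"z":0,"wx":0,"wy":0,"wz":0,"jaw":0},{"x":0.5,"y":0,"z":0,"wx":0,"wy":0,"wz":0,"jaw":0},{"x":0.5,"y":0,"z":0,"wx":0,"wy":0,"wz":0,"jaw":0},{"x":0.2,"y":0,"z":0,"wx":0,"wy":0,"wz":0,"jaw":0},{"x":0,"y":0,"z":0,"wx":0,"wy":0,"wz":0,"jaw":0},{"x":0,"y":0,"z":0,"wx":0,"wy":0,"wz":0,"jaw":0}]}}

```text
time_s: 6.32
ee_pos: [0.5846, 0.1639, 0.1263]
eef_rot: [3.141, 0.003, 0.131]
force: [-6.2, -0.5, -5.0]
grip_width: 0.0007
```

```bash
sed -i 's/265:365/240:340/' look.py; python3 look.py p6
```

```text
6.3667 [0.58452099 0.16390899 0.12638118] [-5.86521799 -0.54328361 -5.88711973]
```

View pics/p6.png

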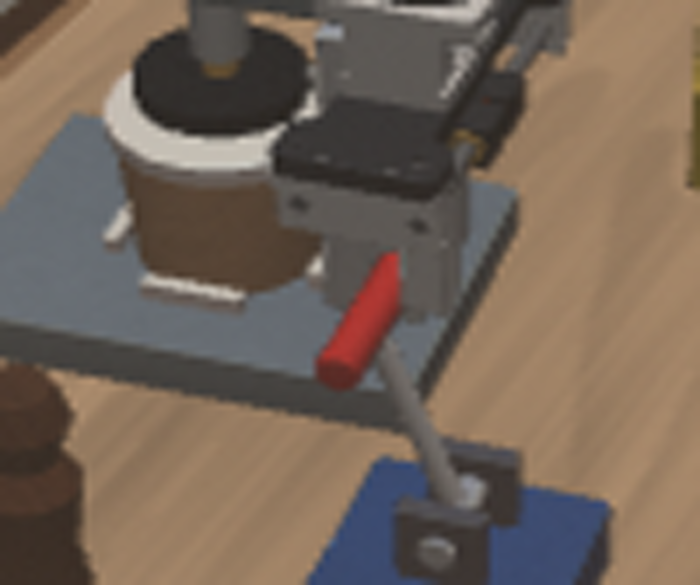

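Call:
{"api": "carry_out", "payload": {"deltas": [{"x":0.3,"y":0,"z":0,"wx":0,"wy":0,"wz":0,"jaw":0},{"x":0.2,"y":0,"z":0,"wx":0,"wy":0,"wz":0,"jaw":0},{"x":0,"y":0,"z":0,"wx":0,"wy":0,"wz":0,"jaw":0}]}}

```text
time_s: 6.62
ee_pos: [0.5942, 0.1652, 0.1264]
eef_rot: [3.141, 0.004, 0.131]
force: [-9.2, -1.2, -1.6]
grip_width: 0.0007
```

Call:
{"api": "carry_out", "payload": {"deltas": [{"x":0.2,"y":0,"z":0,"wx":0,"wy":0,"wz":0,"jaw":0},{"x":0,"y":0,"z":0,"wx":0,"wy":0,"wz":0,"jaw":0},{"x":0,"y":0,"z":0,"wx":0,"wy":0,"wz":0,"jaw":0}]}}

```text
time_s: 6.87
ee_pos: [0.5953, 0.1654, 0.126]
eef_rot: [3.141, 0.011, 0.131]
force: [-29.8, -4.3, 3.3]
grip_width: 0.0005
```

```bash
python3 look.py p7
```

```text
6.9167 [0.59528111 0.16534171 0.126066  ] [-28.63147886  -4.97165893   3.41715385]
```

View pics/p7.png

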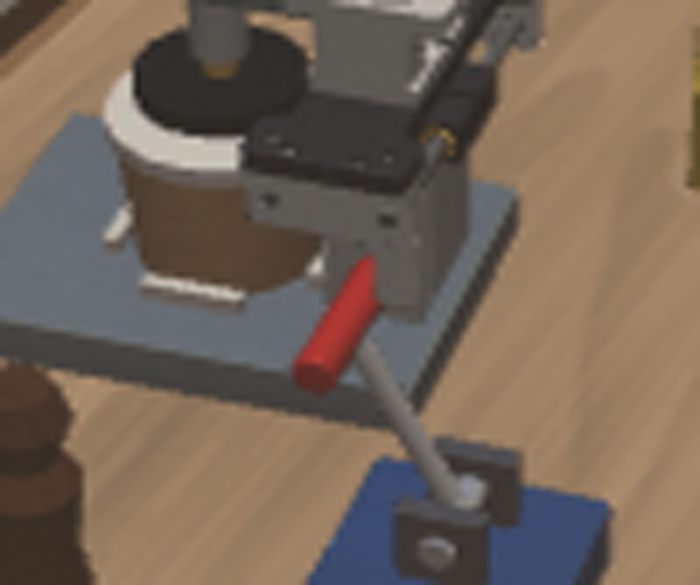

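The force jumped from 9 N to 29 N, so the lever is at its stop. The stem leans clearly toward +x. Backing off now.

Call:
{"api": "carry_out", "payload": {"deltas": [{"x":-0.4,"y":0,"z":0,"wx":0,"wy":0,"wz":0,"jaw":0},{"x":-0.6,"y":0,"z":0,"wx":0,"wy":0,"wz":0,"jaw":0},{"x":-0.6,"y":0,"z":0,"wx":0,"wy":0,"wz":0,"jaw":0},{"x":-0.6,"y":0,"z":0,"wx":0,"wy":0,"wz":0,"jaw":0},{"x":-0.6,"y":0,"z":0,"wx":0,"wy":0,"wz":0,"jaw":0},{"x":-0.6,"y":0,"z":0,"wx":0,"wy":0,"wz":0,"jaw":0},{"x":-0.6,"y":0,"z":0,"wx":0,"wy":0,"wz":0,"jaw":0},{"x":-0.6,"y":0,"z":0,"wx":0,"wy":0,"wz":0,"jaw":0},{"x":-0.6,"y":0,"z":0,"wx":0,"wy":0,"wz":0,"jaw":0},{"x":-0.6,"y":0,"z":0,"wx":0,"wy":0,"wz":0,"jaw":0},{"x":-0.6,"y":0,"z":0,"wx":0,"wy":0,"wz":0,"jaw":0},{"x":-0.5,"y":0,"z":0,"wx":0,"wy":0,"wz":0,"jaw":0}]}}

```text
time_s: 7.92
ee_pos: [0.4622, 0.1478, 0.1277]
eef_rot: [-3.141, -0.002, 0.131]
force: [-0.1, 0.2, 0.2]
grip_width: 0.0006
```

Call:
{"api": "carry_out", "payload": {"deltas": [{"x":-0.4,"y":0,"z":0,"wx":0,"wy":0,"wz":0,"jaw":0},{"x":0,"y":0,"z":-0.5,"wx":0,"wy":0,"wz":0,"jaw":0},{"x":0,"y":0,"z":-1,"wx":0,"wy":0,"wz":0,"jaw":0},{"x":0,"y":0,"z":-1,"wx":0,"wy":0,"wz":0,"jaw":0},{"x":0,"y":0,"z":-1,"wx":0,"wy":0,"wz":0,"jaw":0},{"x":0,"y":0,"z":-1,"wx":0,"wy":0,"wz":0,"jaw":0},{"x":0,"y":0,"z":-1,"wx":0,"wy":0,"wz":0,"jaw":0},{"x":0,"y":0,"z":0,"wx":0,"wy":0,"wz":0,"jaw":0}]}}

```text
time_s: 8.58
ee_pos: [0.4566, 0.1472, 0.2419]
eef_rot: [-3.141, -0.007, 0.131]
force: [-0.1, -0.4, 0.8]
grip_width: 0.0006
```

```bash
python3 - <<'E'
from h import *
s=ctrl.camera("side");t=ctrl.camera("top");o=ctrl.get_obs();print(o["time_s"],o["ee_pos"],o["eef_rot"])
cv2.imwrite("pics/p8.png",np.hstack([cv2.resize(s[140:300,260:420],None,fx=2.4,fy=2.4),cv2.resize(t[150:310,250:410],None,fx=2.4,fy=2.4)]))
cv2.imwrite("pics/c2.png",np.hstack([cv2.resize(t[180:240,370:435],None,fx=6,fy=6,interpolation=2),cv2.resize(s[145:205,325:390],None,fx=6,fy=6,interpolation=2)]))
for c in("side","top"):
  for l in("button_top","hold_unit","lever_bar"):print(c,l,ctrl.mark_of(c,l)[:3])
E
```

```text
8.6833 [0.45544768 0.14689183 0.23800659] [-3.14142005e+00 -2.02391826e-03  1.30785223e-01]
side button_top [{'position': [236.0, 367.9], 'conf': 0.73}, {'position': [159.3, 355.2], 'conf': 0.36}]
side hold_unit [{'position': [191.9, 354.0], 'conf': 0.96}, {'position': [236.6, 361.5], 'conf': 0.38}]
side lever_bar [{'position': [239.5, 393.0], 'conf': 0.67}, {'position': [223.9, 317.9], 'conf': 0.62}]
top button_top [{'position': [208.4, 406.2], 'conf': 0.66}]
top hold_unit [{'position': [209.9, 398.1], 'conf': 0.81}]
top lever_bar [{'position': [306.4, 372.7], 'conf': 0.54}]
```

View pics/p8.png

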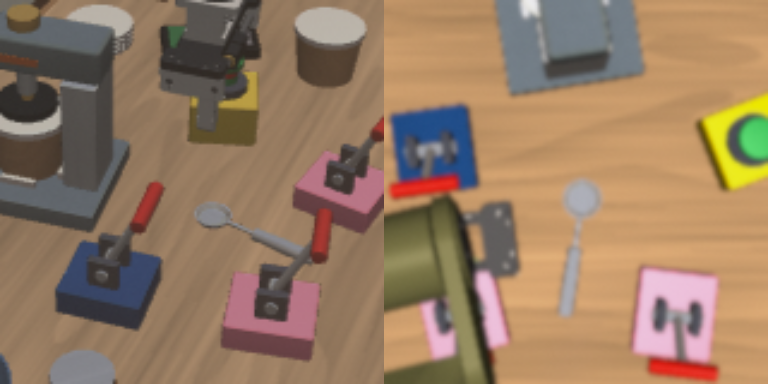

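View pics/c2.png

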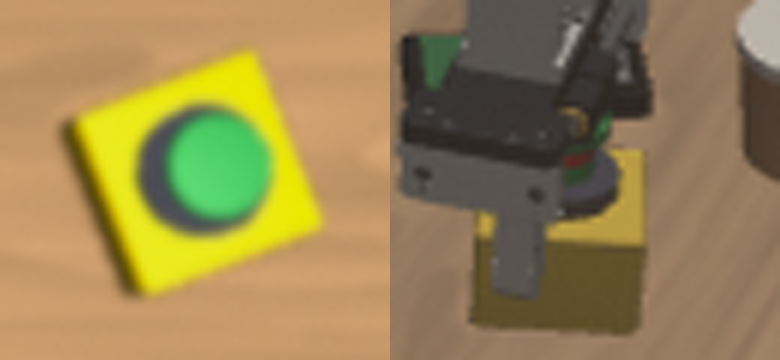

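```bash
python3 - <<'E'
from h import *
b=onz("top",406.5,207.7,.122);h=onz("top",403.4,209.0,.07);print(b,h,proj("side",b))
e=ctrl.get_obs()["ee_pos"];t=(b+h)/2
d=t-e;x=np.array([.9915,.13,0]);y=np.array([.13,-.9915,0]);print(d@x/.02,d@y/.02,t)
E
```

```text
[ 0.56958437 -0.22195389  0.122     ] [ 0.56863023 -0.22310784  0.07      ] [353.97887324 163.47140783]
3.262349636560826 19.052275743922362 [ 0.5691073  -0.22253086  0.096     ]
```

Call:
{"api": "carry_out", "payload": {"deltas": [{"x":0,"y":0.8,"z":0,"wx":0,"wy":0,"wz":0,"jaw":0},{"x":0,"y":1,"z":0,"wx":0,"wy":0,"wz":0,"jaw":0},{"x":0,"y":1,"z":0,"wx":0,"wy":0,"wz":0,"jaw":0},{"x":0.2,"y":1,"z":0,"wx":0,"wy":0,"wz":0,"jaw":0},{"x":0.2,"y":1,"z":0,"wx":0,"wy":0,"wz":0,"jaw":0},{"x":0.2,"y":1,"z":0,"wx":0,"wy":0,"wz":0,"jaw":0},{"x":0.2,"y":1,"z":0,"wx":0,"wy":0,"wz":0,"jaw":0},{"x":0.2,"y":1,"z":0,"wx":0,"wy":0,"wz":0,"jaw":0},{"x":0.2,"y":1,"z":0,"wx":0,"wy":0,"wz":0,"jaw":0},{"x":0.2,"y":1,"z":0,"wx":0,"wy":0,"wz":0,"jaw":0},{"x":0.2,"y":1,"z":0,"wx":0,"wy":0,"wz":0,"jaw":0},{"x":0.2,"y":1,"z":0,"wx":0,"wy":0,"wz":0,"jaw":0}]}}

```text
time_s: 9.98
ee_pos: [0.5216, -0.0834, 0.2368]
eef_rot: [-3.141, 0.001, 0.131]
force: [-0.4, -0.3, 0.3]
grip_width: 0.0001
```

Call:
{"api": "carry_out", "payload": {"deltas": [{"x":0.2,"y":1,"z":0,"wx":0,"wy":0,"wz":0,"jaw":0},{"x":0.2,"y":1,"z":0,"wx":0,"wy":0,"wz":0,"jaw":0},{"x":0.2,"y":1,"z":0,"wx":0,"wy":0,"wz":0,"jaw":0},{"x":0.2,"y":1,"z":0,"wx":0,"wy":0,"wz":0,"jaw":0},{"x":0.2,"y":1,"z":0,"wx":0,"wy":0,"wz":0,"jaw":0},{"x":0.2,"y":1,"z":0,"wx":0,"wy":0,"wz":0,"jaw":0},{"x":0.2,"y":1,"z":0,"wx":0,"wy":0,"wz":0,"jaw":0},{"x":0,"y":0,"z":0.5,"wx":0,"wy":0,"wz":0,"jaw":0},{"x":0,"y":0,"z":1,"wx":0,"wy":0,"wz":0,"jaw":0},{"x":0,"y":0,"z":1,"wx":0,"wy":0,"wz":0,"jaw":0},{"x":0,"y":0,"z":0.5,"wx":0,"wy":0,"wz":0,"jaw":0},{"x":0,"y":0,"z":0,"wx":0,"wy":0,"wz":0,"jaw":0}]}}

```text
time_s: 10.98
ee_pos: [0.5665, -0.2167, 0.1745]
eef_rot: [-3.139, 0.004, 0.131]
force: [0.5, 1.0, -0.3]
grip_width: -0.0
```

```bash
cat > look2.py <<'E'
from h import *
import sys
s=ctrl.camera("side");o=ctrl.get_obs();e=o["ee_pos"];print(o["time_s"],e,o["force"],o["eef_rot"],proj("side",e))
d=np.array([.5691,-.2225,0])-e;x=np.array([.9915,.13,0]);y=np.array([.13,-.9915,0]);print(d@x/.02,d@y/.02)
c=cv2.resize(s[110:200,310:410],None,fx=7,fy=6.5,interpolation=cv2.INTER_CUBIC)
cv2.imwrite(f"pics/{sys.argv[1]}.png",c)
E
python3 look2.py b1
```

```text
11.0333 [ 0.56713226 -0.21701486  0.17641664] [-0.11522943  0.1673185   0.44792268] [-3.14048380e+00  1.72523185e-03  1.31169626e-01] [354.95282376 150.94970446]
0.06189737811013056 0.28471636103140163
```

View pics/b1.png

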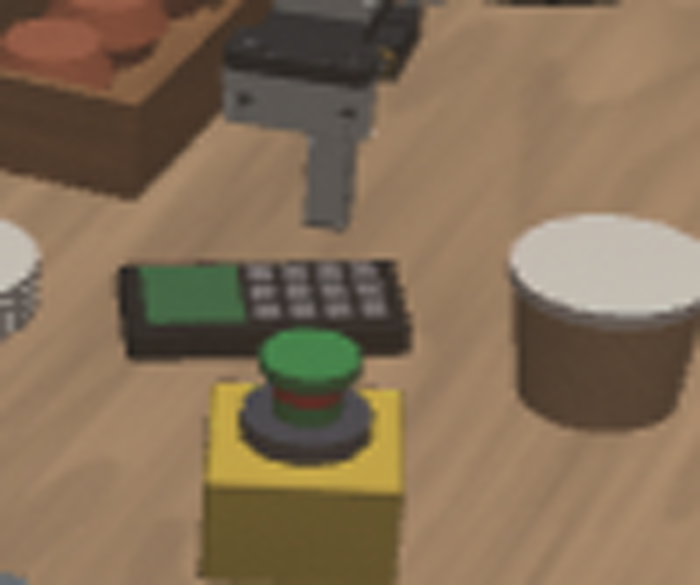

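Call:
{"api": "carry_out", "payload": {"deltas": [{"x":0.05,"y":0.25,"z":0.6,"wx":0,"wy":0,"wz":0,"jaw":0},{"x":0,"y":0,"z":0.8,"wx":0,"wy":0,"wz":0,"jaw":0},{"x":0,"y":0,"z":0.7,"wx":0,"wy":0,"wz":0,"jaw":0},{"x":0,"y":0,"z":0.2,"wx":0,"wy":0,"wz":0,"jaw":0},{"x":0,"y":0,"z":0,"wx":0,"wy":0,"wz":0,"jaw":0},{"x":0,"y":0,"z":0,"wx":0,"wy":0,"wz":0,"jaw":0}]}}

```text
time_s: 11.53
ee_pos: [0.5696, -0.2226, 0.1321]
eef_rot: [3.141, -0.001, 0.131]
force: [0.9, 0.4, 0.7]
grip_width: 0.0007
```

```bash
python3 look2.py b2
```

```text
11.5833 [ 0.56968885 -0.22270965  0.13237498] [ 0.14330671  0.258815   -0.36112901] [ 3.14067560e+00 -1.40344887e-03  1.30809366e-01] [354.19098875 160.84908182]
-0.02782925429239586 -0.014221050674556946
```

View pics/b2.png

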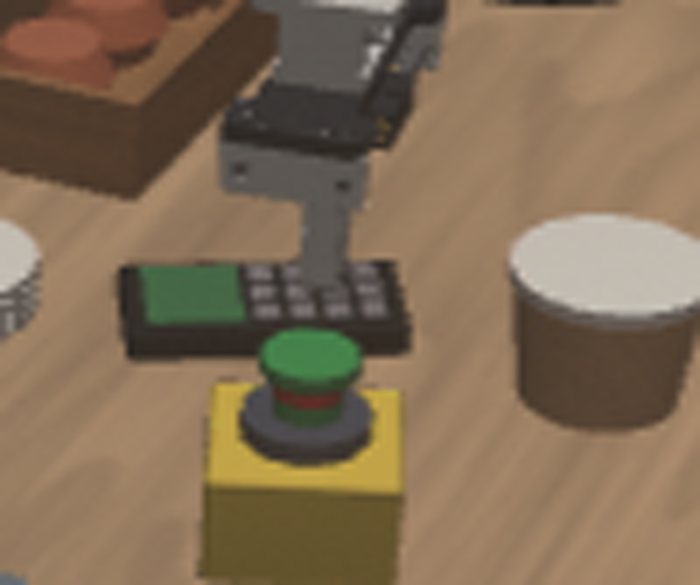

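Call:
{"api": "carry_out", "payload": {"deltas": [{"x":0,"y":0,"z":0.2,"wx":0,"wy":0,"wz":0,"jaw":0},{"x":0,"y":0,"z":0.2,"wx":0,"wy":0,"wz":0,"jaw":0},{"x":0,"y":0,"z":0.1,"wx":0,"wy":0,"wz":0,"jaw":0},{"x":0,"y":0,"z":0.1,"wx":0,"wy":0,"wz":0,"jaw":0},{"x":0,"y":0,"z":0,"wx":0,"wy":0,"wz":0,"jaw":0}]}}

```text
time_s: 12.0
ee_pos: [0.569, -0.2223, 0.1188]
eef_rot: [-3.141, 0.001, 0.131]
force: [-0.9, 0.8, 0.4]
grip_width: 0.0003
```

Call:
{"api": "carry_out", "payload": {"deltas": [{"x":0,"y":0,"z":0.1,"wx":0,"wy":0,"wz":0,"jaw":0},{"x":0,"y":0,"z":0.1,"wx":0,"wy":0,"wz":0,"jaw":0},{"x":0,"y":0,"z":0,"wx":0,"wy":0,"wz":0,"jaw":0}]}}

```text
time_s: 12.25
ee_pos: [0.569, -0.2224, 0.1148]
eef_rot: [-3.141, 0.0, 0.131]
force: [-0.1, 0.2, -0.1]
grip_width: 0.0008
```

```bash
python3 look2.py b3
```

```text
12.3 [ 0.56910322 -0.22238204  0.11503778] [-0.82956822 -0.70450559 -0.7049634 ] [-3.14139222e+00  2.36071906e-04  1.30788124e-01] [354.04602176 165.11898418]
-0.0009264980339706907 0.005826899781247601
```

View pics/b3.png

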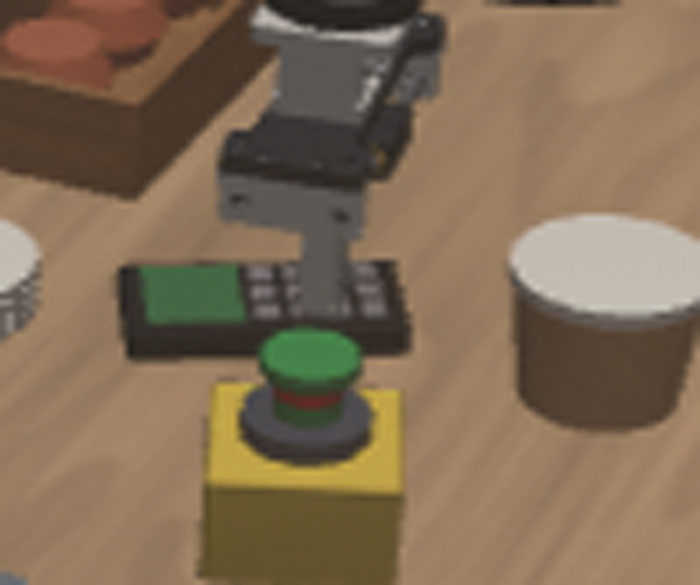

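Call:
{"api": "carry_out", "payload": {"deltas": [{"x":0,"y":0,"z":0.1,"wx":0,"wy":0,"wz":0,"jaw":0},{"x":0,"y":0,"z":0.1,"wx":0,"wy":0,"wz":0,"jaw":0},{"x":0,"y":0,"z":0.1,"wx":0,"wy":0,"wz":0,"jaw":0},{"x":0,"y":0,"z":0.1,"wx":0,"wy":0,"wz":0,"jaw":0},{"x":0,"y":0,"z":0,"wx":0,"wy":0,"wz":0,"jaw":0}]}}

```text
time_s: 12.72
ee_pos: [0.569, -0.2223, 0.1067]
eef_rot: [-3.141, 0.001, 0.131]
force: [0.6, 0.2, 0.4]
grip_width: 0.001
```

Call:
{"api": "carry_out", "payload": {"deltas": [{"x":0,"y":0,"z":0.1,"wx":0,"wy":0,"wz":0,"jaw":0},{"x":0,"y":0,"z":0.1,"wx":0,"wy":0,"wz":0,"jaw":0},{"x":0,"y":0,"z":0,"wx":0,"wy":0,"wz":0,"jaw":0}]}}

```text
time_s: 12.97
ee_pos: [0.569, -0.2223, 0.1028]
eef_rot: [-3.141, 0.0, 0.131]
force: [-0.3, -0.7, 0.1]
grip_width: 0.0007
```

Call:
{"api": "carry_out", "payload": {"deltas": [{"x":0,"y":0,"z":0.1,"wx":0,"wy":0,"wz":0,"jaw":0},{"x":0,"y":0,"z":0.1,"wx":0,"wy":0,"wz":0,"jaw":0},{"x":0,"y":0,"z":0,"wx":0,"wy":0,"wz":0,"jaw":0}]}}

```text
time_s: 13.22
ee_pos: [0.569, -0.2223, 0.0988]
eef_rot: [-3.141, 0.001, 0.131]
force: [0.2, 0.3, -0.3]
grip_width: 0.001
```

```bash
python3 look2.py b4
```

```text
13.2667 [ 0.569072   -0.22235336  0.09897961] [-0.15874339  0.806579    0.76831811] [-3.14133589e+00  3.49293460e-04  1.30783536e-01] [353.80764648 168.95741025]
0.0004347506773843074 0.0074518169600613525
```

View pics/b4.png

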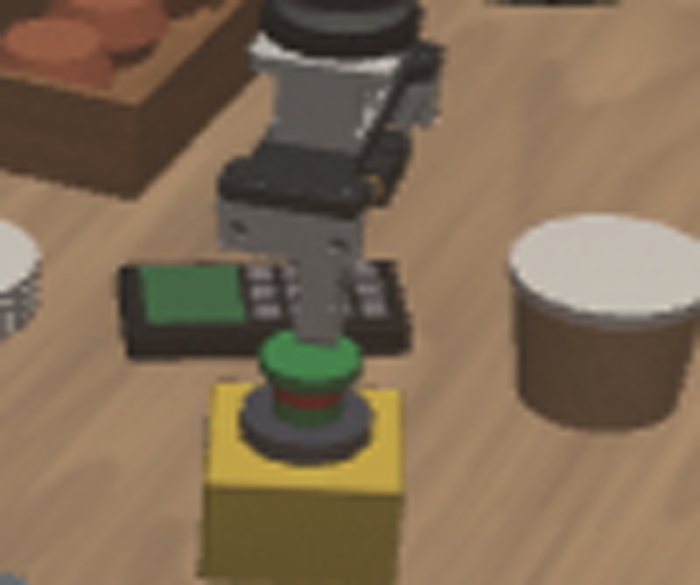

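Call:
{"api": "carry_out", "payload": {"deltas": [{"x":0,"y":0,"z":0.1,"wx":0,"wy":0,"wz":0,"jaw":0},{"x":0,"y":0,"z":0.1,"wx":0,"wy":0,"wz":0,"jaw":0},{"x":0,"y":0,"z":0,"wx":0,"wy":0,"wz":0,"jaw":0}]}}

```text
time_s: 13.52
ee_pos: [0.569, -0.2224, 0.0948]
eef_rot: [-3.141, 0.001, 0.131]
force: [-0.6, -0.0, -0.3]
grip_width: 0.0007
```

Call:
{"api": "carry_out", "payload": {"deltas": [{"x":0,"y":0,"z":0.1,"wx":0,"wy":0,"wz":0,"jaw":0},{"x":0,"y":0,"z":0,"wx":0,"wy":0,"wz":0,"jaw":0},{"x":0,"y":0,"z":0,"wx":0,"wy":0,"wz":0,"jaw":0}]}}

```text
time_s: 13.77
ee_pos: [0.5692, -0.2224, 0.0932]
eef_rot: [-3.142, 0.0, 0.131]
force: [0.4, -0.2, -0.1]
grip_width: 0.0002
```

Call:
{"api": "carry_out", "payload": {"deltas": [{"x":0,"y":0,"z":0.1,"wx":0,"wy":0,"wz":0,"jaw":0},{"x":0,"y":0,"z":0,"wx":0,"wy":0,"wz":0,"jaw":0},{"x":0,"y":0,"z":0,"wx":0,"wy":0,"wz":0,"jaw":0}]}}

```text
time_s: 14.02
ee_pos: [0.5694, -0.2225, 0.0914]
eef_rot: [3.141, -0.0, 0.131]
force: [0.4, -0.2, 3.0]
grip_width: 0.0005
```

```bash
python3 look2.py b5
```

```text
14.0667 [ 0.56935909 -0.22251004  0.09151821] [ 0.91966335 -0.87624981  2.20188321] [ 3.14131438e+00 -5.01466648e-04  1.30770573e-01] [353.63651078 170.68209401]
-0.012779340770911382 -0.002181744300376108
```

View pics/b5.png

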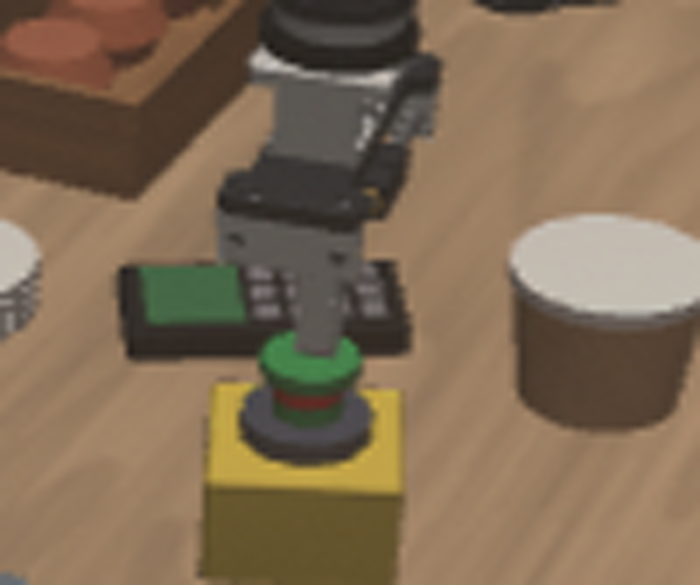

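Contact is made at TCP z ≈ 0.0915, with the force up to about 2–3 N, and the tip sits on the green cap. Now I'll press slowly.

Call:
{"api": "carry_out", "payload": {"deltas": [{"x":0,"y":0,"z":0.1,"wx":0,"wy":0,"wz":0,"jaw":0},{"x":0,"y":0,"z":0.1,"wx":0,"wy":0,"wz":0,"jaw":0},{"x":0,"y":0,"z":0.1,"wx":0,"wy":0,"wz":0,"jaw":0},{"x":0,"y":0,"z":0,"wx":0,"wy":0,"wz":0,"jaw":0},{"x":0,"y":0,"z":0,"wx":0,"wy":0,"wz":0,"jaw":0}]}}

```text
time_s: 14.48
ee_pos: [0.5693, -0.2225, 0.0853]
eef_rot: [3.141, -0.0, 0.131]
force: [1.1, 0.2, 4.3]
grip_width: 0.0005
```

Call:
{"api": "carry_out", "payload": {"deltas": [{"x":0,"y":0,"z":0.1,"wx":0,"wy":0,"wz":0,"jaw":0},{"x":0,"y":0,"z":0.1,"wx":0,"wy":0,"wz":0,"jaw":0},{"x":0,"y":0,"z":0,"wx":0,"wy":0,"wz":0,"jaw":0},{"x":0,"y":0,"z":0,"wx":0,"wy":0,"wz":0,"jaw":0}]}}

```text
time_s: 14.82
ee_pos: [0.5693, -0.2225, 0.0816]
eef_rot: [3.141, -0.0, 0.131]
force: [0.0, -0.4, 7.2]
grip_width: 0.0005
```

```bash
python3 look2.py b6
```

```text
14.8667 [ 0.56936647 -0.22250141  0.08163162] [-0.56775002  0.06684204  7.00978176] [ 3.14124411e+00 -5.19850891e-04  1.30821198e-01] [353.48594737 173.00999272]
-0.013201262956850335 -0.0018018446713452228
```

View pics/b6.png

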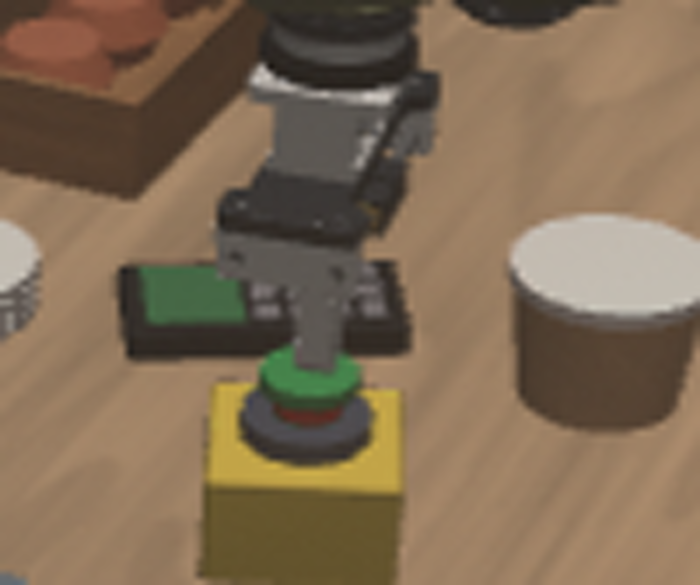

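The force is 7 N after about 10 mm. The green band has sunk in and the red one still shows. I'll go 1.6 mm further and hold.

Call:
{"api": "carry_out", "payload": {"deltas": [{"x":0,"y":0,"z":0.08,"wx":0,"wy":0,"wz":0,"jaw":0},{"x":0,"y":0,"z":0,"wx":0,"wy":0,"wz":0,"jaw":0},{"x":0,"y":0,"z":0,"wx":0,"wy":0,"wz":0,"jaw":0},{"x":0,"y":0,"z":0,"wx":0,"wy":0,"wz":0,"jaw":0},{"x":0,"y":0,"z":0,"wx":0,"wy":0,"wz":0,"jaw":0},{"x":0,"y":0,"z":0,"wx":0,"wy":0,"wz":0,"jaw":0},{"x":0,"y":0,"z":0,"wx":0,"wy":0,"wz":0,"jaw":0},{"x":0,"y":0,"z":0,"wx":0,"wy":0,"wz":0,"jaw":0},{"x":0,"y":0,"z":0,"wx":0,"wy":0,"wz":0,"jaw":0},{"x":0,"y":0,"z":0,"wx":0,"wy":0,"wz":0,"jaw":0},{"x":0,"y":0,"z":0,"wx":0,"wy":0,"wz":0,"jaw":0},{"x":0,"y":0,"z":0,"wx":0,"wy":0,"wz":0,"jaw":0}]}}

```text
time_s: 15.87
ee_pos: [0.5694, -0.2225, 0.0802]
eef_rot: [3.141, -0.001, 0.131]
force: [0.5, 0.4, 8.0]
grip_width: 0.0007
```

Call:
{"api": "carry_out", "payload": {"deltas": [{"x":0,"y":0,"z":0,"wx":0,"wy":0,"wz":0,"jaw":0},{"x":0,"y":0,"z":0,"wx":0,"wy":0,"wz":0,"jaw":0},{"x":0,"y":0,"z":0,"wx":0,"wy":0,"wz":0,"jaw":0},{"x":0,"y":0,"z":0,"wx":0,"wy":0,"wz":0,"jaw":0},{"x":0,"y":0,"z":0,"wx":0,"wy":0,"wz":0,"jaw":0},{"x":0,"y":0,"z":0,"wx":0,"wy":0,"wz":0,"jaw":0},{"x":0,"y":0,"z":0,"wx":0,"wy":0,"wz":0,"jaw":0},{"x":0,"y":0,"z":0,"wx":0,"wy":0,"wz":0,"jaw":0},{"x":0,"y":0,"z":0,"wx":0,"wy":0,"wz":0,"jaw":0},{"x":0,"y":0,"z":0,"wx":0,"wy":0,"wz":0,"jaw":0},{"x":0,"y":0,"z":0,"wx":0,"wy":0,"wz":0,"jaw":0},{"x":0,"y":0,"z":0,"wx":0,"wy":0,"wz":0,"jaw":0}]}}

```text
time_s: 16.87
ee_pos: [0.5694, -0.2225, 0.0802]
eef_rot: [3.141, -0.001, 0.131]
force: [0.0, 0.3, 7.8]
grip_width: 0.0007
```

Call:
{"api": "carry_out", "payload": {"deltas": [{"x":0,"y":0,"z":0,"wx":0,"wy":0,"wz":0,"jaw":0},{"x":0,"y":0,"z":0,"wx":0,"wy":0,"wz":0,"jaw":0},{"x":0,"y":0,"z":0,"wx":0,"wy":0,"wz":0,"jaw":0},{"x":0,"y":0,"z":0,"wx":0,"wy":0,"wz":0,"jaw":0},{"x":0,"y":0,"z":0,"wx":0,"wy":0,"wz":0,"jaw":0},{"x":0,"y":0,"z":0,"wx":0,"wy":0,"wz":0,"jaw":0},{"x":0,"y":0,"z":0,"wx":0,"wy":0,"wz":0,"jaw":0},{"x":0,"y":0,"z":0,"wx":0,"wy":0,"wz":0,"jaw":0},{"x":0,"y":0,"z":0,"wx":0,"wy":0,"wz":0,"jaw":0},{"x":0,"y":0,"z":0,"wx":0,"wy":0,"wz":0,"jaw":0},{"x":0,"y":0,"z":0,"wx":0,"wy":0,"wz":0,"jaw":0},{"x":0,"y":0,"z":0,"wx":0,"wy":0,"wz":0,"jaw":0}]}}

```text
time_s: 17.87
ee_pos: [0.5694, -0.2225, 0.0801]
eef_rot: [3.141, -0.001, 0.131]
force: [0.1, 1.5, 7.8]
grip_width: 0.0004
```

Call:
{"api": "carry_out", "payload": {"deltas": [{"x":0,"y":0,"z":0,"wx":0,"wy":0,"wz":0,"jaw":0},{"x":0,"y":0,"z":0,"wx":0,"wy":0,"wz":0,"jaw":0},{"x":0,"y":0,"z":0,"wx":0,"wy":0,"wz":0,"jaw":0},{"x":0,"y":0,"z":0,"wx":0,"wy":0,"wz":0,"jaw":0},{"x":0,"y":0,"z":0,"wx":0,"wy":0,"wz":0,"jaw":0},{"x":0,"y":0,"z":0,"wx":0,"wy":0,"wz":0,"jaw":0},{"x":0,"y":0,"z":0,"wx":0,"wy":0,"wz":0,"jaw":0},{"x":0,"y":0,"z":0,"wx":0,"wy":0,"wz":0,"jaw":0}]}}

```text
time_s: 18.53
ee_pos: [0.5694, -0.2225, 0.0802]
eef_rot: [3.141, -0.001, 0.131]
force: [-1.1, 0.8, 7.7]
grip_width: 0.0002
```

```bash
python3 look2.py b7; python3 - <<'E'
from h import *
s=ctrl.camera("side");cv2.imwrite("pics/b8.png",s)
E
```

```text
18.5833 [ 0.56938585 -0.22251172  0.08016204] [-1.33646796  0.57395794  7.58766907] [ 3.14120050e+00 -6.23751219e-04  1.30807927e-01] [353.46009056 173.35180026]
-0.014095073715057586 -0.0024389619953673635
```

View pics/b7.png

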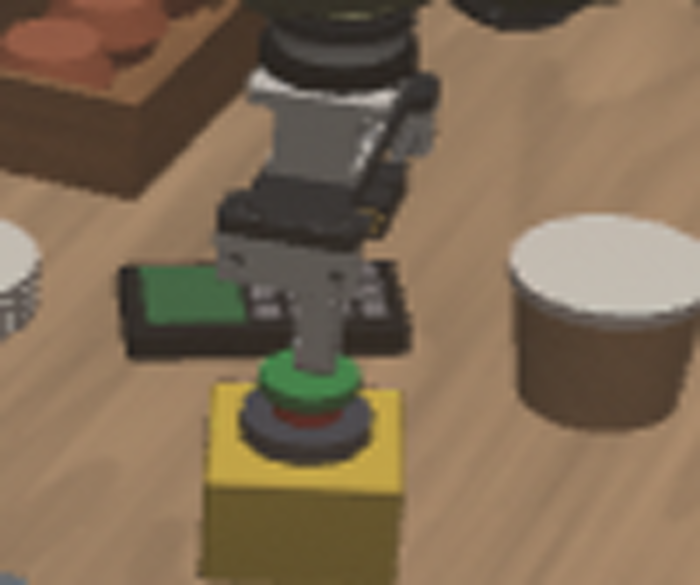

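View pics/b8.png

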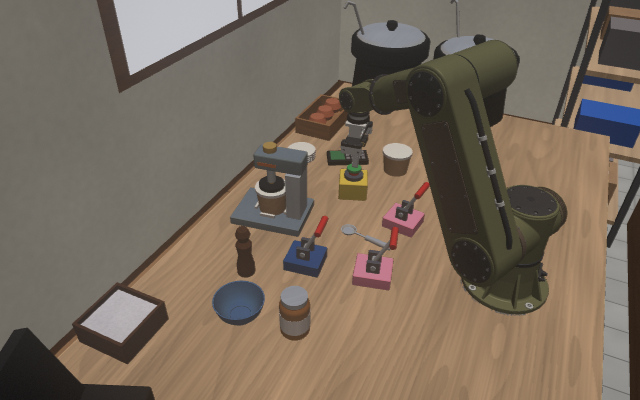

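The button is held with the red band showing, at about (353,171). The lever's bar is back at rest at (321,225) and the pad is down on the lid at (271,186). The other things on the counter haven't moved.

```bash
python3 -c "
from station import ctrl
print(ctrl.hand_in())"
```

```text
the job is handed in; nothing more can be done
None
```

I swung the blue unit's lever to its stop, let it spring back, then pressed the green button about half-way. I held it there for over 3.5 s and handed in at about 18.6 s while still pressing. `hand_in` gives no verdict, so these are my own last checks:

- **Lever:** the push force jumped from 9 to 29 N within about 1 mm, which marks the stop. Pictures taken after I backed off and at the end show the bar at rest.
- **Button:** the push settled at 7.6–8.0 N and about 11.5 mm of travel from first contact. The green band has sunk in and the red band still shows.
- **Press and tub:** the pad is down on the lid in the last picture. The tub and everything else look unmoved by eye; I did not measure them.

Two things disagreed:

- **Fingertips:** they showed 20–30 mm above the reported TCP, and touching the button bore this out: contact came at TCP z of about 0.0915 m, against the 0.122 m expected. I therefore set the depth by force and picture instead of by TCP height.
- **Refused calls:** my first three move calls were refused as invalid because the rows did not list every field. Nothing moved.

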